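# Put the poppet valve and its bonnet into a valve body, in order

## Robot

A 6-joint arm with a two-finger parallel gripper is mounted at the origin on the work surface. World frame = base frame: x ahead of the robot, y to its left, z up, the work surface at z = 0. Lengths are in m, angles in rad, forces in N, time in s.
With the tool pointing down it reaches from about 0.375 to 0.975 m from the base axis. Payload 3.8 kg.
Tool frame: the origin (TCP) lies between the finger pads; the fingertips stand 22 mm ahead of it and the grasp point (between the pads) lies 3 mm ahead of it (bot.finger_overhang is the distance from the TCP to the fingertips, in m); x points along the fingers, y is the direction in which the jaws open and shut, and the axes are right-handed (so a half turn about x gives the same grasp; the last joint's range is limited). The gripper opens to 85 mm and grips with 20 to 120 N. Pads are 22 mm wide; open, the fingers measure 114 mm over their backs; the gripper's body (76 mm by 85 mm) begins 54 mm behind the grasp point. The pads swing forward as they close: fully open they stand 13 mm farther back than shut.
Start: joints at [-1.293, 0.264, 1.604, -0, 1.274, -0.037], TCP at [0.209, -0.642, 0.253] pointing down, gripper open.
Joint ranges: [-2.63, 2.63], [-0.94, 2.18], [0.31, 2.57], [-1.31, 4.45], [0, 2.66], [-2.55, 2.55]. Speed limits (rad/s): [2.57, 2.57, 3.14, 3.14, 3.14, 3.14].

## Interface

Orientations are given as a rotation vector (axis times angle).
In Python, from workcell import bot gives the robot as it stands. The module is installed in compiled form; this text tells all that it offers.
- The arm moves only by the tool arm_command, never from a script. Its argument "series" is a list that holds one entry, the list of rows, each a list of 7 numbers: the turn, a rotation vector about the tool's x, y, z in rad, then the shift along the tool's x, y, z in cm, then the opening, from 0 (shut) to 1 (fully open). In form: [[[rx, ry, rz, x, y, z, grip], ...]]. A call has 1 to 10 rows; each row shifts and turns the pose as measured when the row begins, along the tool's axes as they then stand; what a row does not reach is not made up. A row lasts 1/10 s, in which the tool goes at most 50 mm and 8.59 degrees, less where a joint would pass 70% of its speed; a pose out of reach is approached as far as the arm can. A call is refused whole if a number of a shift passes 5 or a number of a turn 0.15, either way. A call with a gripper value outside its range is refused whole. The fingers move at their own pace and stop on an object; "newtons" is the grip in N (left out, the last holds). Time passes only in rows, so rows that do not move let the fingers close. It gives the time, the measured TCP pose, the force and the opening at its end, in the units of the state.
- bot.read_state(): the state, without advancing time (a new reading comes with each control period).
- bot.read_camera(name): name is "scene" or "side" or "wrist"; returns (picture, depth): 420x560x3 uint8, blue, green, red; 420x560 float32, m along the optical axis (not along the pixel's ray), 0 where there is no reading.
- bot.camera_info(name): a dict with "K" (3x3 intrinsics, pixels), "extrinsics" (4x4, takes a point from camera to world coordinates). Camera axes: x right, y down, z forward; pixel columns grow to the right and rows downward; lengths in m; the calibration is good to about 2 mm. The wrist camera is an equidistant fisheye: a pixel r from the principal point sees the ray r / f radians off the axis. A picture is of the moment at which its call begins: read the wrist's pose just before it. camera_info takes no time and is no camera call; for the wrist camera it gives the pose at the moment of the call.
- bot.finish_job(): hands the job in, once; it reports no verdict.
The state is a dict: "time": time; "q": joint angles; "joint_vel": joint speeds; "joint_torque": joint torques, N m; "tool_pos": TCP position; "tcp_rot": TCP orientation; "wrist_force": force on the tool from outside, world axes, zero at the start; "torque": the same for the moment, N m; "width": opening from 0.0 (shut) to 1.0 (fully open).
Only numpy, scipy, OpenCV 4.12 (cv2) and the standard library are available. Lean on these libraries where they do the work, as an engineer would, in place of code of your own. Each camera call takes 0.05 s, during which the arm holds its last target.

## Task

On the repair bench an open valve body is clamped in its fixture. First lower the poppet valve whose disc fits the bore, disc down, onto the floor of the bore so that it stands there upright and let it go; then set the open bonnet over its stem so that the bonnet's spigot is in the bore and its flange lies flat on the rim. Lower both parts into place, do not drop them.

Things in the scene. Friction and masses are not known exactly. Their poses are not given: they have to be found in the camera images.
- housing_mouth (a point): The open valve body, an aluminium pot 92 mm wide, two pipe stubs, held between dark jaws on a dark 130 x 120 mm plate, fixed to the bench. Open at the top: round bore 68 mm wide, 50 mm deep, flat floor. Point: centre of the bore's mouth, level with the rim, 72 mm above the bench, the highest part of body and fixture; z up, x along the stubs.
- valve_center (a point): Poppet valve that fits: steel, 0.2 kg, standing on its disc (48 mm wide, 12 thick); round stem 16 mm wide above it, 96 mm high in all. Point: on the axis, 48 mm above its underside; z up the stem. Standing in the bore, the point is 2 mm below the mouth point and the stem's top 46 mm above the rim, so grip near the top. The other steel valve (76 mm disc) is too wide.
- bonnet_center (a point): Open bonnet: brass, 0.35 kg, 52 mm high, 40 mm hole right through. From below: spigot 46 mm wide, 8 high; flange 92 wide, 8 thick; hub 56 wide, 36 high (grip across it, near the top). Point: on the axis, 26 mm above its underside; z up. Seated, the point is 18 mm above the mouth point and the valve's stem ends 2 mm above the hub. The solid brass cap without a hole is not it.
Mind the look-alikes: they are no part of the job. What is shaped like the part that bears bonnet_center but pink is not meant.

How it is judged:
By the outcome, as a careful person would: the job done as asked, in the order asked, and still so for the second after the job is handed in, with the robot touching nothing.
It also fails if it takes over 64 s, if anything falls off the work surface, if the arm or the gripper's body presses on something with over 40 N, if the wrist force passes 120 N, or if a joint passes its speed limit or range.

## Working session

There is one attempt and no reset: what is moved stays moved. The work goes in short steps, Python scripts to look and compute and a tool call to move; the robot and the scene stay as the last step left them, time stands still between calls to the robot, and variables do not carry over. Pictures are saved under pics/ and viewed, and the job is handed in when it is done.

Besides the shell and the picture viewer there is one more tool, called after "Call:" as name([rows], argument=value, ...), one row to a line, values as JSON. arm_command: Moves the arm, as the interface text tells. Its arguments: {"type":"object","properties":{"series":{"type":"array"},"newtons":{"type":"number"}},"required":["series"]}

```bash
mkdir -p pics; python3 - <<'E'
from workcell import bot
import cv2,numpy as np
s=bot.read_state();print(s)
for n in("scene","side"):
    p,d=bot.read_camera(n);cv2.imwrite(f"pics/{n}0.png",p);np.savez(f"pics/{n}0.npz",p=p,d=d)
    i=bot.camera_info(n);print(n,i["K"],i["extrinsics"])
print(bot.finger_overhang)
E
```

```text
{'time': 0.0, 'q': array([-1.29286680e+00,  2.64734091e-01,  1.60536932e+00, -6.17235923e-06,
        1.27371312e+00, -3.68874787e-02]), 'joint_vel': array([ 0.00070913, -0.00156993,  0.00081366, -0.0001951 , -0.00022319,
        0.00046333]), 'joint_torque': array([ 1.77821028e-03, -5.15115309e+01, -3.67314184e+01, -1.75982873e-04,
        1.31454086e-02, -1.17303782e-05]), 'tool_pos': array([ 0.20882537, -0.64116634,  0.25197735]), 'tcp_rot': array([ 2.0521175 ,  0.32805551, -2.0526853 ]), 'wrist_force': array([-0.33390433,  0.76615771, -0.13783744]), 'torque': array([ 0.03168237, -0.06086982,  0.03849329]), 'width': 1.0020398684637688}
scene [[449.34585205   0.         271.22997647]
 [  0.         449.34585205 211.42698879]
 [  0.           0.           1.        ]] [[-0.32240396  0.60942638 -0.72433085  1.25770313]
 [ 0.9465359   0.19849524 -0.25430186  0.28324741]
 [-0.01120203 -0.76759308 -0.64083959  0.75114523]
 [ 0.          0.          0.          1.        ]]
side [[379.32157604   0.         280.54193066]
 [  0.         379.32157604 215.32386235]
 [  0.           0.           1.        ]] [[-0.92511206 -0.29206043  0.24262806  0.27570836]
 [-0.37930329  0.68187464 -0.62544064  0.58490519]
 [ 0.01722454 -0.6706323  -0.74158994  0.7472661 ]
 [ 0.          0.          0.          1.        ]]
0.022
```

View pics/scene0.png

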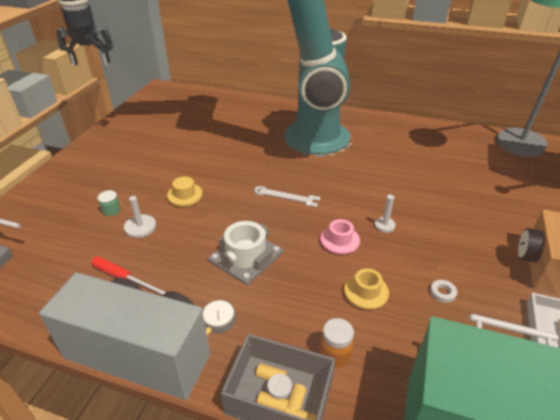

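View pics/side0.png

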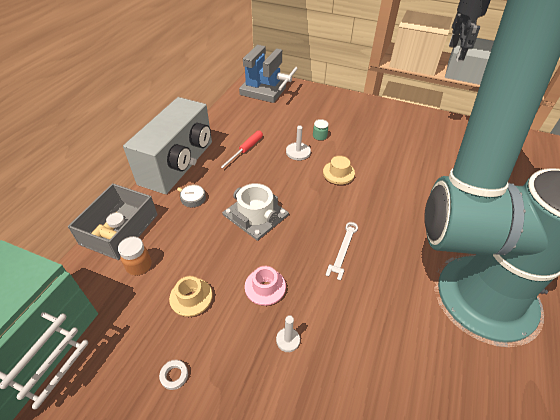

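Scene view: two valves, at (387,215) with a narrow disc and at (138,218) with a wide one. Two brass parts, at (367,285), apparently with a hole, and at (183,190), apparently solid. The pink one is at (341,234) and the body at (245,245). I'll confirm with enlarged crops and measure.

```bash
cat > h.py <<'E'
import numpy as np,cv2
from workcell import bot
def cloud(n,d):
    i=bot.camera_info(n);K=np.array(i["K"]);T=np.array(i["extrinsics"])
    v,u=np.mgrid[:d.shape[0],:d.shape[1]]
    P=np.stack([(u-K[0,2])/K[0,0]*d,(v-K[1,2])/K[1,1]*d,d],-1)
    W=P@T[:3,:3].T+T[:3,3]; W[d<=0]=np.nan
    return W
def ray(n,u,v,z):
    i=bot.camera_info(n);K=np.array(i["K"]);T=np.array(i["extrinsics"])
    r=T[:3,:3]@np.array([(u-K[0,2])/K[0,0],(v-K[1,2])/K[1,1],1.]);o=T[:3,3]
    return o+r*(z-o[2])/r[2]
E
python3 - <<'E'
from h import *
import cv2
crops=[]
S=np.load("pics/scene0.npz");D=np.load("pics/side0.npz")
def c(p,u,v):return cv2.resize(p[v-35:v+35,u-35:u+35],(260,260),interpolation=cv2.INTER_CUBIC)
a=np.hstack([c(S['p'],387,213),c(S['p'],367,287),c(S['p'],245,245)])
b=np.hstack([c(D['p'],288,332),c(D['p'],190,295),c(D['p'],340,168)])
cv2.imwrite("pics/crops.png",np.vstack([a,b]))
for n,Z,boxes in(("scene",S,dict(valve=(387,213),wide=(138,218),bon=(367,287),cap=(184,190),body=(245,248))),("side",D,dict(valve=(288,332),wide=(298,142),bon=(190,295),cap=(339,168),body=(256,206)))):
    W=cloud(n,Z['d'])
    for k,(u,v) in boxes.items():
        R=W[v-35:v+35,u-35:u+35].reshape(-1,3);R=R[np.isfinite(R[:,2])]
        print(n,k,"maxz",np.percentile(R[:,2],[5,50,98,99.8]).round(4))
        for lo,hi in((.006,.016),(.03,.045),(.046,.06),(.066,.08),(.085,.105)):
            Q=R[(R[:,2]>lo)&(R[:,2]<hi)]
            if len(Q)>5:print("  ",lo,hi,len(Q),Q.min(0).round(3),Q.max(0).round(3),((Q.min(0)+Q.max(0))/2).round(4))
E
```

```text
scene valve maxz [-0.0031 -0.0006  0.0603  0.095 ]
   0.006 0.016 256 [0.355 0.204 0.006] [0.49  0.296 0.016] [0.4227 0.25   0.011 ]
   0.03 0.045 35 [0.378 0.206 0.03 ] [0.475 0.28  0.045] [0.4265 0.2428 0.0375]
   0.046 0.06 44 [0.375 0.201 0.046] [0.474 0.28  0.06 ] [0.4247 0.2406 0.0532]
   0.066 0.08 31 [0.377 0.265 0.066] [0.387 0.28  0.08 ] [0.382  0.2728 0.0732]
   0.085 0.105 43 [0.368 0.265 0.086] [0.386 0.28  0.097] [0.3772 0.2728 0.0915]
scene wide maxz [-0.0027 -0.      0.0631  0.0953]
   0.006 0.016 566 [ 0.415 -0.423  0.006] [ 0.611 -0.269  0.016] [ 0.5131 -0.3455  0.011 ]
   0.03 0.045 123 [ 0.517 -0.417  0.03 ] [ 0.581 -0.297  0.045] [ 0.5493 -0.357   0.0374]
   0.046 0.06 157 [ 0.513 -0.435  0.046] [ 0.579 -0.296  0.059] [ 0.546  -0.3655  0.0526]
   0.066 0.08 30 [ 0.567 -0.312  0.066] [ 0.58  -0.298  0.078] [ 0.5734 -0.305   0.0721]
   0.085 0.105 43 [ 0.563 -0.317  0.086] [ 0.58  -0.297  0.098] [ 0.5713 -0.3069  0.092 ]
scene bon maxz [-0.0025  0.0002  0.0521  0.0751]
   0.006 0.016 491 [0.499 0.173 0.007] [0.654 0.311 0.016] [0.5764 0.2418 0.0116]
   0.03 0.045 2
[... 2204 characters left out ...]
-0.0013  0.0013  0.0527  0.0549]
   0.006 0.016 206 [ 0.379 -0.413  0.007] [ 0.562 -0.21   0.016] [ 0.4705 -0.3117  0.0113]
   0.03 0.045 86 [ 0.397 -0.397  0.03 ] [ 0.538 -0.228  0.045] [ 0.4675 -0.3128  0.0375]
   0.046 0.06 221 [ 0.398 -0.284  0.046] [ 0.451 -0.228  0.057] [ 0.4244 -0.256   0.0516]
side body maxz [-0.0009  0.0027  0.0734  0.0751]
   0.006 0.016 572 [ 0.501 -0.14   0.006] [0.662 0.06  0.016] [ 0.5815 -0.0402  0.0109]
   0.03 0.045 391 [ 0.516 -0.073  0.03 ] [0.647 0.046 0.045] [ 0.5819 -0.0131  0.0376]
   0.046 0.06 324 [ 0.516 -0.055  0.046] [0.648 0.027 0.06 ] [ 0.5821 -0.0142  0.053 ]
   0.066 0.08 431 [ 0.536 -0.066  0.066] [0.627 0.029 0.076] [ 0.5815 -0.0182  0.0709]
```

View pics/crops.png

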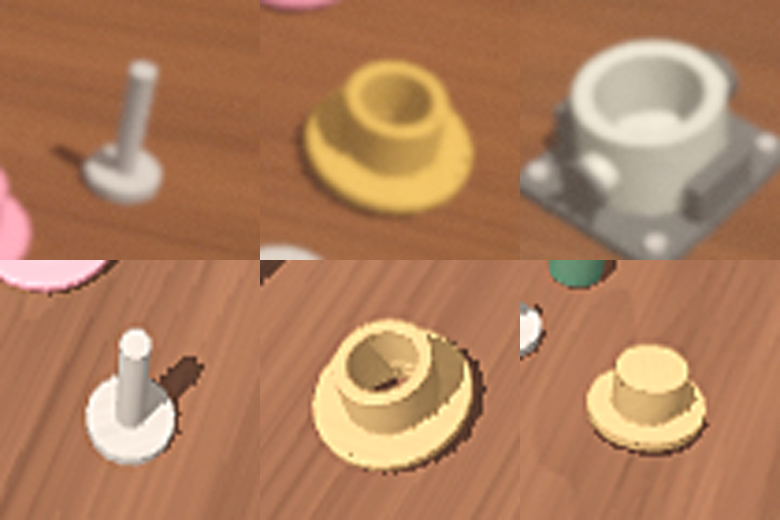

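Confirmed by the crops. The valve to use is at scene (387,215), with the 48 mm disc. The bonnet to use is at scene (367,285), brass with the bench visible through its hole. The cap at side (340,168) is solid, so it's excluded. Next I'll refine the centres and work out the first move.

```bash
cat >> h.py <<'E'
from scipy.spatial.transform import Rotation as Ro
from scipy.optimize import least_squares
def fitc(Q,r=None):
    f=lambda p:np.hypot(Q[:,0]-p[0],Q[:,1]-p[1])-(r if r else p[2])
    x0=list(Q[:,:2].mean(0))+([] if r else [.03])
    return least_squares(f,x0,loss='soft_l1',f_scale=.002).x
def plan(target):
    s=bot.read_state();R=Ro.from_rotvec(s["tcp_rot"]);M=R.as_matrix()
    d=R.inv().apply(np.array(target)-s["tool_pos"])*100
    # turn to make tool x straight down, as rotvec in tool axes
    ax=np.cross(M[:,0],[0,0,-1]);print("t",round(s["time"],2),"tcp",s["tool_pos"].round(4),"w",round(s["width"],3),"F",s["wrist_force"].round(1))
    print("tool y world",M[:,1].round(3),"z",M[:,2].round(3),"tilt fix(tool)",R.inv().apply(ax).round(4))
    print("delta tool cm",d.round(2))
E
python3 - <<'E'
from h import *
for n in("scene","side"):
    Z=np.load(f"pics/{n}0.npz");W=cloud(n,Z['d']).reshape(-1,3);W=W[np.isfinite(W[:,2])]
    def near(c,r,lo,hi):
        return W[(np.hypot(W[:,0]-c[0],W[:,1]-c[1])<r)&(W[:,2]>lo)&(W[:,2]<hi)]
    b=near((.582,-.017),.055,.068,.078);print(n,"rim",np.median(b[:,2]),b.mean(0).round(4),fitc(b))
    hub=near((.606,.264),.035,.047,.058);print("hub",fitc(hub).round(4), ((hub.min(0)+hub.max(0))/2).round(4))
    st=near((.376,.272),.02,.025,.085);print("stem8",fitc(st,.008).round(4),len(st))
    tp=near((.376,.272),.02,.092,.105);print("top",tp.mean(0).round(4))
    di=near((.376,.272),.04,.006,.016);print("disc",((di.min(0)+di.max(0))/2).round(4),(di.max(0)-di.min(0)).round(3))
plan((.376,.272,.2))
E
```

```text
scene rim 0.07123120844175634 [ 0.5862 -0.0162  0.0711] [ 0.58482589 -0.01697463  0.0402482 ]
hub [0.6089 0.2652 0.0241] [0.6079 0.2653 0.0508]
stem8 [0.3764 0.2723] 130
top [0.3785 0.2727 0.0946]
disc [0.3791 0.2729 0.0105] [0.047 0.046 0.009]
side rim 0.07240036170035491 [ 0.5805 -0.0164  0.0723] [ 0.58079062 -0.01724563  0.04014329]
hub [0.6044 0.2644 0.024 ] [0.6052 0.2636 0.0512]
stem8 [0.3757 0.2699] 111
top [0.3752 0.2712 0.0964]
disc [0.3755 0.2705 0.0111] [0.047 0.048 0.01 ]
t 0.1 tcp [ 0.2088 -0.6412  0.2521] w 0.998 F [ 0.2  0.5 -0.8]
tool y world [ 0.31  -0.951 -0.002] z [-0.951 -0.31  -0.   ] tilt fix(tool) [ 0.    -0.     0.002]
delta tool cm [  5.38 -81.65 -44.17]
```

Call:
arm_command([
  [[0,0,0,0,-2.8,-3.95,1],[0,0,0,0,-2.8,-3.95,1],[0,0,0,0,-2.8,-3.95,1],[0,0,0,0,-2.8,-3.95,1],[0,0,0,0,-2.8,-3.95,1],[0,0,0,0,-2.8,-3.95,1],[0,0,0,0,-2.8,-3.95,1],[0,0,0,0,-2.8,-3.95,1],[0,0,0,0,-2.8,-3.95,1],[0,0,0,0,-2.8,-3.95,1]],
], newtons=40)

```text
time: 1.1
tool_pos: [0.5014, -0.2441, 0.2462]
tcp_rot: [2.057, 0.322, -2.066]
wrist_force: [0.6, -1.0, 0.2]
width: 1.002
```

```bash
python3 -c "
from h import *
print(bot.read_state()['q'].round(2))
plan((.49,.1,.23));plan((.3765,.2715,.17))"
```

```text
[-0.5   0.05  1.86  0.    1.24  0.77]
t 1.1 tcp [ 0.5014 -0.2441  0.2462] w 1.002 F [ 0.6 -1.   0.2]
tool y world [ 0.298 -0.955 -0.008] z [-0.955 -0.298  0.003] tilt fix(tool) [0.     0.0034 0.0079]
delta tool cm [  1.85 -33.18  -9.16]
t 1.1 tcp [ 0.5014 -0.2441  0.2462] w 1.002 F [ 0.6 -1.   0.2]
tool y world [ 0.298 -0.955 -0.008] z [-0.955 -0.298  0.003] tilt fix(tool) [0.     0.0034 0.0079]
delta tool cm [  8.03 -52.88  -3.45]
```

Call:
arm_command([
  [[0,0,0.004,0.2,-4.1,-1.1,1],[0,0,0.004,0.2,-4.1,-1.1,1],[0,0,0,0.2,-4.1,-1.1,1],[0,0,0,0.2,-4.1,-1.1,1],[0,0,0,0.2,-4.1,-1.1,1],[0,0,0,0.2,-4.1,-1.1,1],[0,0,0,0.2,-4.1,-1.1,1],[0,0,0,0.2,-4.1,-1.1,1]],
])

```text
time: 1.9
tool_pos: [0.4868, 0.1096, 0.2271]
tcp_rot: [2.053, 0.315, -2.062]
wrist_force: [-0.0, -0.5, 0.2]
width: 1.0
```

```bash
python3 -c "
from h import *
print(bot.read_state()['q'].round(2))
plan((.3765,.2715,.17))"
```

```text
[ 0.17 -0.05  2.    0.    1.2   1.44]
t 1.9 tcp [0.4868 0.1096 0.2271] w 1.0 F [-0.  -0.5  0.2]
tool y world [ 0.299 -0.954 -0.001] z [-0.954 -0.299  0.004] tilt fix(tool) [0.     0.0042 0.0006]
delta tool cm [  5.74 -18.75   5.66]
```

Call:
arm_command([
  [[0,0.004,0,0.7,-3.1,0.9,1],[0,0,0,0.9,-3.1,0.9,1],[0,0,0,1.0,-3.1,0.9,1],[0,0,0,1.0,-3.1,1.0,1],[0,0,0,1.0,-3.1,1.0,1],[0,0,0,1.0,-2.9,0.9,1],[0,0,0,0,0,0,1]],
])

```text
time: 2.6
tool_pos: [0.3708, 0.2781, 0.167]
tcp_rot: [2.052, 0.322, -2.057]
wrist_force: [0.6, -0.8, -0.9]
width: 1.001
```

```bash
python3 -c "
from h import *
plan((.3765,.2715,.09))
i=bot.camera_info('wrist');print(i)
p,d=bot.read_camera('wrist');cv2.imwrite('pics/w1.png',p);np.savez('pics/w1.npz',p=p,d=d)
p,d=bot.read_camera('side');cv2.imwrite('pics/s1.png',p)"
```

```text
t 2.6 tcp [0.3708 0.2781 0.167 ] w 1.001 F [ 0.6 -0.8 -0.9]
tool y world [ 0.305 -0.952 -0.001] z [-0.952 -0.305  0.002] tilt fix(tool) [0.     0.0022 0.0013]
delta tool cm [ 7.7   0.81 -0.36]
{'K': array([[325.1922621 ,   0.        , 278.84007128],
       [  0.        , 325.1922621 , 210.18175045],
       [  0.        ,   0.        ,   1.        ]]), 'extrinsics': array([[ 3.03489274e-01, -9.05787770e-01, -2.95707247e-01,
         4.46519119e-01],
       [-9.52834724e-01, -2.88666586e-01, -9.36887916e-02,
         3.02395974e-01],
       [-4.98639978e-04,  3.10193677e-01, -9.50673253e-01,
         2.88006214e-01],
       [ 0.00000000e+00,  0.00000000e+00,  0.00000000e+00,
         1.00000000e+00]])}
```

View pics/w1.png

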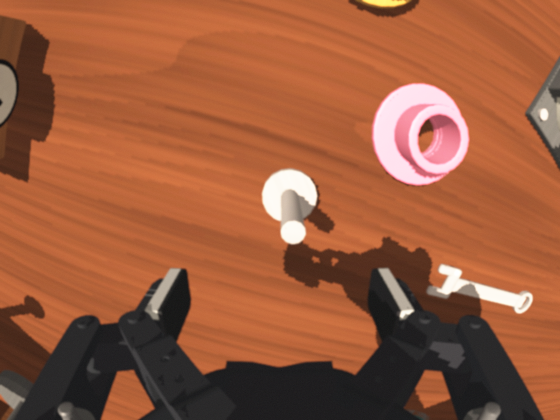

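View pics/s1.png

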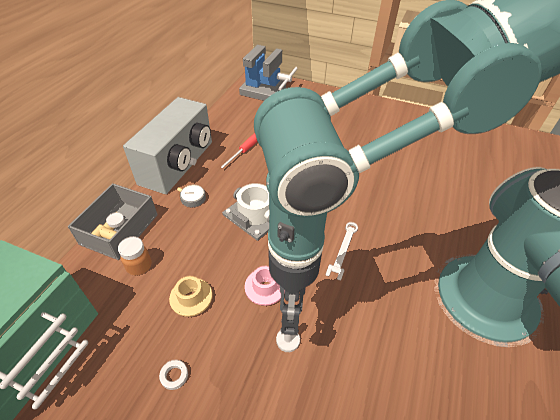

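Wrist view: the stem top is at about (293,231) and the disc at (290,196), lying between the fingers at x≈185 and x≈378 in the picture. I'll cast those fisheye rays.

```bash
cat >> h.py <<'E'
def fray(i,u,v,z):
    K=np.array(i["K"]);T=np.array(i["extrinsics"])
    a=np.array([u-K[0,2],v-K[1,2]])/K[0,0];t=np.hypot(*a)
    r=np.array([*(a/t*np.sin(t)),np.cos(t)]);r=T[:3,:3]@r
    return T[:3,3]+r*(z-T[2,3])/r[2]
E
python3 - <<'E'
from h import *
i=bot.camera_info('wrist')
Z=np.load('pics/w1.npz');p=Z['p'].astype(int)
m=((p.min(2)>150)&(np.ptp(p,axis=2)<40)).astype('uint8')
m[:, :230]=0;m[:,350:]=0;m[260:]=0;m[:150]=0
yy,xx=np.nonzero(m);print(xx.min(),xx.max(),yy.min(),yy.max())
print(fray(i,293,231,.096).round(4),fray(i,290,195,.012).round(4))
plan((.3765,.2715,.09))
E
```

```text
263 315 170 242
[0.3783 0.2692 0.096 ] [0.3794 0.2687 0.012 ]
t 2.7 tcp [0.3731 0.2769 0.1684] w 0.998 F [ 1.3 -0.3  0.9]
tool y world [ 0.304 -0.953 -0.001] z [-0.953 -0.304 -0.001] tilt fix(tool) [ 0.     -0.0006  0.0005]
delta tool cm [ 7.84  0.62 -0.15]
```

Call:
arm_command([
  [[0,0,0,0,0.75,-0.15,1],[0,0,0,1.5,0,0,1],[0,0,0,1.5,0,0,1],[0,0,0,1.5,0,0,1],[0,0,0,1.5,0,0,1],[0,0,0,1.0,0,0,0.6],[0,0,0,0.6,0,0,0.6],[0,0,0,0,0,0,0.6]],
])

```text
time: 3.5
tool_pos: [0.3875, 0.2631, 0.0946]
tcp_rot: [2.073, 0.31, -2.05]
wrist_force: [0.2, -0.9, 0.2]
width: 0.6
```

```bash
python3 -c "
from h import *
plan((.377,.270,.089))
p,d=bot.read_camera('wrist');cv2.imwrite('pics/w2.png',p)
p,d=bot.read_camera('side');cv2.imwrite('pics/s2.png',cv2.resize(p[270:370,220:340],(720,600)))
plan((.377,.270,.089))
"
```

```text
t 3.5 tcp [0.3875 0.2631 0.0946] w 0.6 F [ 0.2 -0.9  0.2]
tool y world [ 0.293 -0.956  0.001] z [-0.956 -0.293 -0.011] tilt fix(tool) [ 0.     -0.0109 -0.0006]
delta tool cm [ 0.55 -0.97  0.81]
t 3.6 tcp [0.388  0.2638 0.0955] w 0.599 F [ 0.1 -0.9  0.7]
tool y world [ 0.294 -0.956  0.   ] z [-0.956 -0.293 -0.013] tilt fix(tool) [ 0.     -0.0126 -0.0001]
delta tool cm [ 0.64 -0.92  0.87]
```

View pics/w2.png

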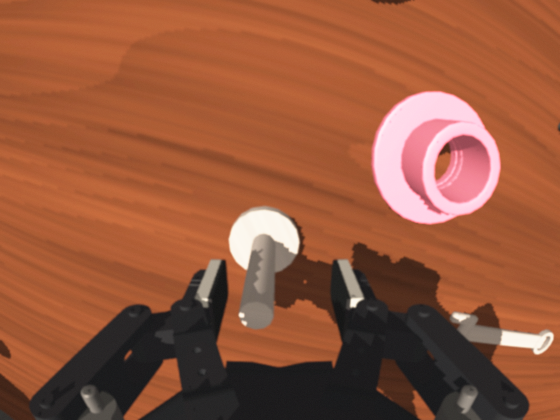

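View pics/s2.png

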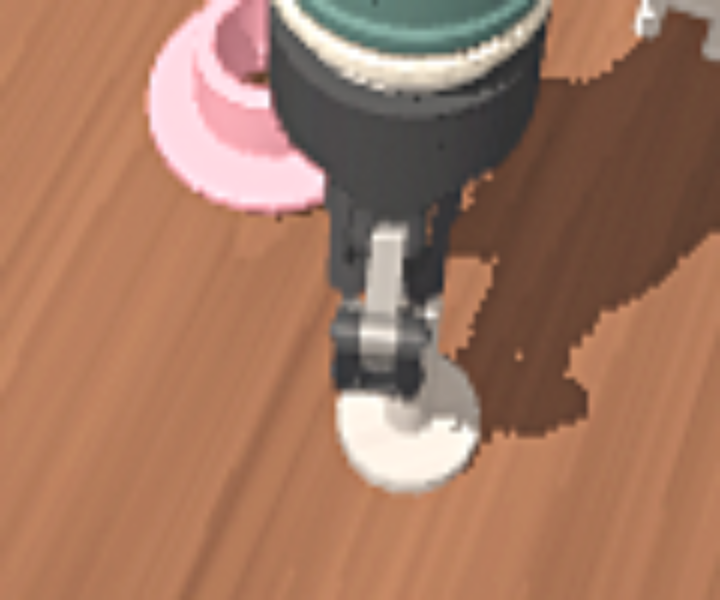

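The wrist view shows the stem at (257,315), left of the jaw centre (about 280), and the TCP reading agrees with a drift of about 1 cm. I'll correct it.

Call:
arm_command([
  [[0,-0.012,0,0,-0.9,0.85,0.6],[0,0,0,0.3,0,0,0.6],[0,0,0,0,0,0,0.6]],
])

```text
time: 3.9
tool_pos: [0.3774, 0.2713, 0.0941]
tcp_rot: [2.064, 0.311, -2.059]
wrist_force: [-0.1, 0.5, -0.1]
width: 0.6
```

```bash
python3 -c "
from h import *
plan((.377,.270,.089))
i=bot.camera_info('wrist')
p,d=bot.read_camera('wrist');cv2.imwrite('pics/w3.png',p)
plan((.377,.270,.089));print(bot.read_state()['q'])
"
```

```text
t 3.9 tcp [0.3774 0.2713 0.0941] w 0.6 F [-0.1  0.5 -0.1]
tool y world [ 0.294 -0.956 -0.001] z [-0.956 -0.294 -0.003] tilt fix(tool) [-0.     -0.0029  0.001 ]
delta tool cm [0.5  0.12 0.08]
t 3.95 tcp [0.3775 0.2714 0.0942] w 0.599 F [ 0.1 -0.4 -0.9]
tool y world [ 0.294 -0.956 -0.001] z [-0.956 -0.294 -0.003] tilt fix(tool) [ 0.     -0.0031  0.0012]
delta tool cm [0.52 0.12 0.1 ]
[5.69479001e-01 2.59504552e-02 2.19467296e+00 4.35891024e-04
 9.17694301e-01 1.84206828e+00]
```

View pics/w3.png

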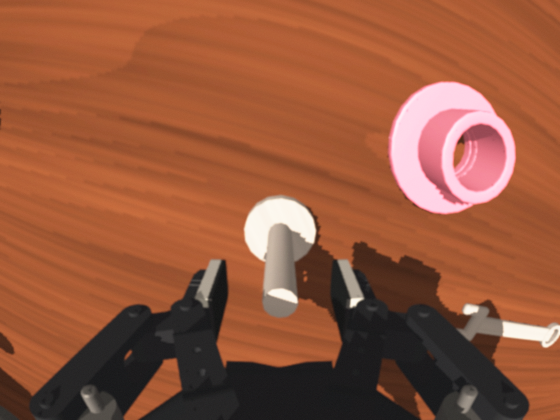

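```bash
python3 -c "
from h import *
i=bot.camera_info('wrist')
print(fray(i,280,304,.096),fray(i,280,229,.012))
plan((.3775,.270,.088))
"
```

```text
[0.37504602 0.27035227 0.096     ] [0.37806705 0.27103201 0.012     ]
t 3.95 tcp [0.3775 0.2714 0.0942] w 0.599 F [ 0.1 -0.4 -0.9]
tool y world [ 0.294 -0.956 -0.001] z [-0.956 -0.294 -0.003] tilt fix(tool) [ 0.     -0.0031  0.0012]
delta tool cm [0.62 0.13 0.05]
```

Call:
arm_command([
  [[0,0,0,0.35,0.05,0.05,0.6],[0,0,0,0.2,0,0.05,0.6],[0,0,0,0,0,0,0],[0,0,0,0,0,0,0],[0,0,0,0,0,0,0],[0,0,0,0,0,0,0],[0,0,0,0,0,0,0]],
], newtons=50)

```text
time: 4.65
tool_pos: [0.3768, 0.2709, 0.0886]
tcp_rot: [2.065, 0.312, -2.058]
wrist_force: [-0.8, -0.5, 0.2]
width: 0.169
```

```bash
python3 -c "
from h import *
plan((.377,.270,.150))
"
```

```text
t 4.65 tcp [0.3768 0.2709 0.0886] w 0.169 F [-0.8 -0.5  0.2]
tool y world [ 0.294 -0.956 -0.001] z [-0.956 -0.294 -0.004] tilt fix(tool) [ 0.     -0.0037  0.0012]
delta tool cm [-6.14  0.08 -0.02]
```

Call:
arm_command([
  [[0,0,0,-0.5,0,0,0],[0,0,0,-1,0,0,0],[0,0,0,-2,0,0,0],[0,0,0,-2.5,0,0,0],[0,0,0,-2.5,0,0,0],[0,0,0,-2,0,0,0],[0,0,0,-1,0,0,0],[0,0,0,0,0,0,0]],
])

```text
time: 5.45
tool_pos: [0.374, 0.269, 0.2086]
tcp_rot: [2.059, 0.309, -2.062]
wrist_force: [0.5, -0.6, -3.4]
width: 0.17
```

```bash
python3 -c "
from h import *
plan((.5825,-.017,.20))
p,d=bot.read_camera('wrist');cv2.imwrite('pics/w4.png',p)
"
```

```text
t 5.45 tcp [0.374  0.269  0.2086] w 0.17 F [ 0.5 -0.6 -3.4]
tool y world [ 0.294 -0.956  0.   ] z [-0.956 -0.294  0.002] tilt fix(tool) [ 0.      0.0016 -0.0004]
delta tool cm [  0.85  33.46 -11.51]
```

View pics/w4.png

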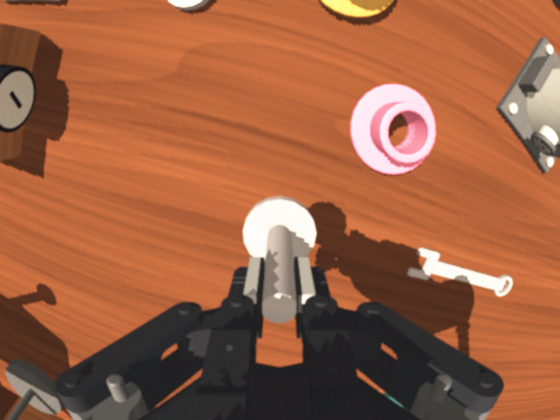

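The valve is held between the pads, its stem at (280,300) in line with the disc. Now carrying it to the body.

Call:
arm_command([
  [[0,0,0,0,1.5,-0.5,0],[0,0,0,0,3,-1,0],[0,0,0,0,4,-1.3,0],[0,0,0,0,4,-1.4,0],[0,0,0,0,4,-1.4,0],[0,0,0,0,4,-1.4,0],[0,0,0,0,4,-1.4,0],[0,0,0,0,4,-1.4,0],[0,0,0,0,3,-1.2,0],[0,0,0,0,1.5,-0.5,0]],
])

```text
time: 6.5
tool_pos: [0.5784, -0.0227, 0.1892]
tcp_rot: [2.03, 0.317, -2.085]
wrist_force: [-0.1, 0.4, -2.8]
width: 0.174
```

Call:
arm_command([
  [[0,0,0,0,0,0,0],[0,0,0,0,0,0,0]],
])

```text
time: 6.7
tool_pos: [0.5773, -0.024, 0.186]
tcp_rot: [2.026, 0.316, -2.094]
wrist_force: [0.3, 0.5, -2.5]
width: 0.172
```

```bash
python3 -c "
from h import *
plan((.5825,-.017,.20))
p,d=bot.read_camera('wrist');cv2.imwrite('pics/w5.png',p)
plan((.5825,-.017,.20))
"
```

```text
t 6.7 tcp [ 0.5773 -0.024   0.186 ] w 0.172 F [ 0.3  0.5 -2.5]
tool y world [ 0.297 -0.955 -0.008] z [-0.954 -0.297  0.031] tilt fix(tool) [0.     0.0315 0.0076]
delta tool cm [-1.42 -0.53 -0.66]
t 6.75 tcp [ 0.5771 -0.0237  0.1859] w 0.167 F [-0.2  0.3 -3. ]
tool y world [ 0.298 -0.955 -0.007] z [-0.954 -0.298  0.032] tilt fix(tool) [0.     0.0316 0.0074]
delta tool cm [-1.43 -0.49 -0.67]
```

View pics/w5.png

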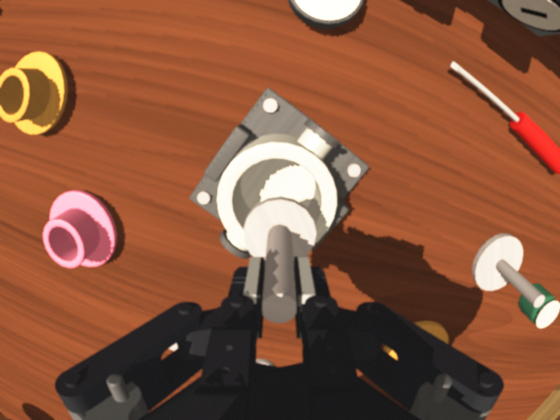

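The wrist view shows the rim centred near (278,195), with the disc hanging over it at (280,228). I'll level the tool and centre it.

Call:
arm_command([
  [[0,0.031,0.007,-0.8,-0.5,-0.65,0],[0,0,0,0,0,0,0],[0,0,0,0,0,0,0]],
])

```text
time: 7.05
tool_pos: [0.5804, -0.0131, 0.1941]
tcp_rot: [2.058, 0.319, -2.057]
wrist_force: [-1.2, -0.5, -3.0]
width: 0.169
```

```bash
python3 -c "
from h import *
plan((.5825,-.017,.1406))
i=bot.camera_info('wrist')
p,d=bot.read_camera('wrist');cv2.imwrite('pics/w6.png',p)
pi=p.astype(int);m=((pi.min(2)>135)&(np.ptp(pi,axis=2)<50)).astype('uint8')*255
m[:100]=0;m[:,:180]=0;m[:,380:]=0;m[300:]=0
cv2.imwrite('pics/w6m.png',np.hstack([p[80:340,150:410],cv2.cvtColor(m,8)[80:340,150:410]]))
for u in range(4):
  pass
plan((.5825,-.017,.1406))
p,d=bot.read_camera('side');cv2.imwrite('pics/s6.png',cv2.resize(p[140:260,180:340],(800,600)))
"
```

```text
t 7.05 tcp [ 0.5804 -0.0131  0.1941] w 0.169 F [-1.2 -0.5 -3. ]
tool y world [ 0.301 -0.954 -0.002] z [-0.954 -0.301 -0.001] tilt fix(tool) [ 0.     -0.0009  0.0015]
delta tool cm [ 5.35  0.45 -0.08]
t 7.1 tcp [ 0.5806 -0.013   0.1944] w 0.17 F [-0.2  0.2 -2.5]
tool y world [ 0.301 -0.954 -0.002] z [-0.954 -0.301 -0.002] tilt fix(tool) [-0.     -0.0015  0.0015]
delta tool cm [ 5.38  0.44 -0.05]
```

View pics/w6m.png

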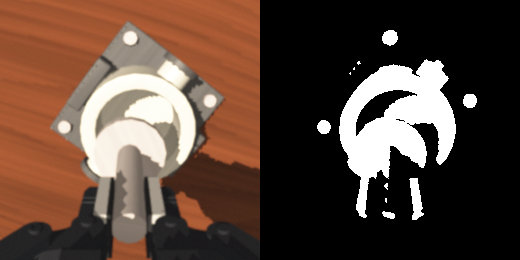

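View pics/s6.png

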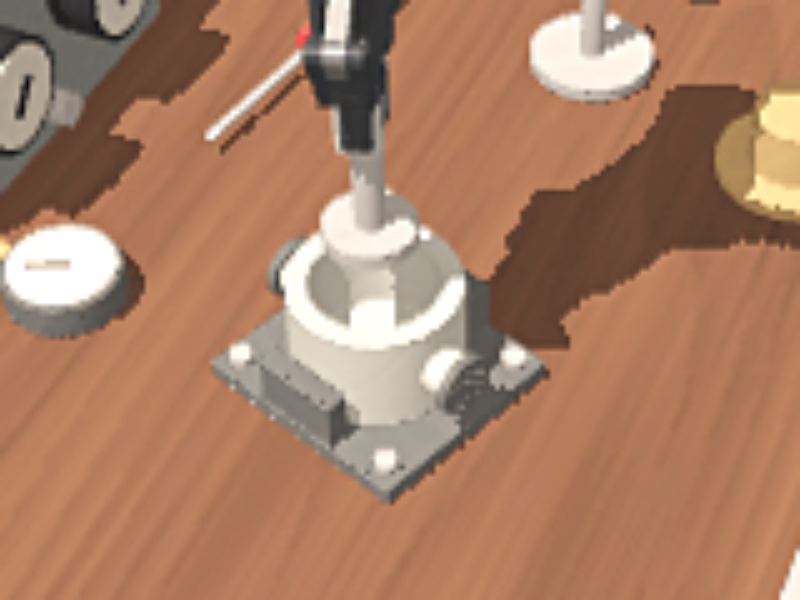

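```bash
python3 -c "
from h import *
i=bot.camera_info('wrist')
a=fray(i,231,207,.072);b=fray(i,346,205,.072);print(a,b,(a+b)/2,np.linalg.norm(a-b))
p=cv2.imread('pics/w6.png').astype(int);m=((p.min(2)>135)&(np.ptp(p,axis=2)<50)).astype('uint8')
P=np.array([fray(i,u,v,.072) for v in range(165,235,4) for u in (lambda x:[x.min(),x.max()])(np.nonzero(m[v,215:365])[0]+215)])
c=fitc(P);print(c);r=np.hypot(*(P[:,:2]-c[:2]).T);k=abs(r-.046)<.003;print(k.sum(),len(k),fitc(P[k]))
plan((.5825,-.017,.1406))
"
```

```text
[0.5724773  0.02392369 0.072     ] [ 0.60137976 -0.06253509  0.072     ] [ 0.58692853 -0.0193057   0.072     ] 0.09116179742296483
[ 0.58337864 -0.01924421  0.04635148]
28 36 [ 0.58303543 -0.0194063   0.04580051]
t 7.15 tcp [ 0.5808 -0.0134  0.1943] w 0.174 F [-0.3  0.  -2.1]
tool y world [ 0.301 -0.954 -0.001] z [-0.954 -0.301 -0.001] tilt fix(tool) [-0.     -0.0015  0.0012]
delta tool cm [ 5.37  0.4  -0.04]
```

Call:
arm_command([
  [[0,0,0,0,0.5,-0.1,0],[0,0,0,0,0,0,0],[0,0,0,1,0,0,0],[0,0,0,1,0,0,0],[0,0,0,1,0,0,0]],
])

```text
time: 7.65
tool_pos: [0.5848, -0.0182, 0.1643]
tcp_rot: [2.062, 0.317, -2.051]
wrist_force: [0.1, 0.3, -3.1]
width: 0.169
```

```bash
python3 -c "
from h import *
plan((.583,-.018,.1106))
"
```

```text
t 7.65 tcp [ 0.5848 -0.0182  0.1643] w 0.169 F [ 0.1  0.3 -3.1]
tool y world [ 0.301 -0.954  0.001] z [-0.954 -0.301 -0.005] tilt fix(tool) [ 0.     -0.0053 -0.0005]
delta tool cm [ 5.37 -0.07  0.2 ]
```

Call:
arm_command([
  [[0,-0.005,0,0.8,0,0.2,0],[0,0,0,0.8,0,0,0],[0,0,0,0.8,0,0,0],[0,0,0,0.8,0,0,0],[0,0,0,0.8,0,0,0],[0,0,0,0,0,0,0]],
])

```text
time: 8.25
tool_pos: [0.5797, -0.0188, 0.1161]
tcp_rot: [2.049, 0.318, -2.065]
wrist_force: [0.2, -0.9, -2.7]
width: 0.171
```

```bash
python3 -c "
from h import *
plan((.583,-.018,.1106))
"
```

```text
t 8.25 tcp [ 0.5797 -0.0188  0.1161] w 0.171 F [ 0.2 -0.9 -2.7]
tool y world [ 0.301 -0.954 -0.002] z [-0.954 -0.301  0.007] tilt fix(tool) [-0.      0.0075  0.0024]
delta tool cm [ 0.55  0.03 -0.34]
```

Call:
arm_command([
  [[0,0.006,0.002,0.1,0,-0.3,0],[0,0,0,0,0,0,0],[0,0,0,0.15,0,0,0],[0,0,0,0.15,0,0,0]],
])

```text
time: 8.65
tool_pos: [0.5841, -0.0178, 0.1132]
tcp_rot: [2.058, 0.316, -2.055]
wrist_force: [-0.0, 0.6, -2.6]
width: 0.167
```

```bash
python3 -c "
from h import *
plan((.583,-.018,.1106))
"
```

```text
t 8.65 tcp [ 0.5841 -0.0178  0.1132] w 0.167 F [-0.   0.6 -2.6]
tool y world [ 0.301 -0.954  0.001] z [-0.954 -0.301 -0.002] tilt fix(tool) [ 0.     -0.0017 -0.0007]
delta tool cm [ 0.26 -0.01  0.12]
```

Call:
arm_command([
  [[0,0,0,0.12,0,0.05,0],[0,0,0,0.1,0,0,0],[0,0,0,0,0,0,0]],
])

```text
time: 8.95
tool_pos: [0.584, -0.018, 0.1113]
tcp_rot: [2.059, 0.316, -2.053]
wrist_force: [0.3, -0.2, -2.5]
width: 0.172
```

Call:
arm_command([
  [[0,0,0,0.1,0,0,0],[0,0,0,0,0,0,0]],
])

```text
time: 9.15
tool_pos: [0.5844, -0.018, 0.1108]
tcp_rot: [2.06, 0.316, -2.053]
wrist_force: [-0.4, 0.1, -2.9]
width: 0.17
```

Call:
arm_command([
  [[0,0,0,0.12,0,0,0],[0,0,0,0,0,0,0]],
])

```text
time: 9.35
tool_pos: [0.585, -0.0181, 0.1109]
tcp_rot: [2.061, 0.315, -2.051]
wrist_force: [-0.2, 1.0, -2.8]
width: 0.169
```

Call:
arm_command([
  [[0,0,0,0.12,0,0,0],[0,0,0,0,0,0,0]],
])

```text
time: 9.55
tool_pos: [0.5856, -0.0181, 0.1107]
tcp_rot: [2.063, 0.315, -2.05]
wrist_force: [0.6, 0.0, -3.1]
width: 0.167
```

```bash
python3 -c "
from h import *
plan((.583,-.018,.109))
s=bot.read_state();print(s['q'],s['joint_torque'])
p,d=bot.read_camera('wrist');cv2.imwrite('pics/w7.png',p)
p,d=bot.read_camera('side');cv2.imwrite('pics/s7.png',cv2.resize(p[140:260,180:340],(800,600)))
plan((.583,-.018,.109))
"
```

```text
t 9.55 tcp [ 0.5856 -0.0181  0.1107] w 0.167 F [ 0.6  0.  -3.1]
tool y world [ 0.301 -0.954  0.002] z [-0.954 -0.301 -0.006] tilt fix(tool) [-0.     -0.0059 -0.0023]
delta tool cm [ 0.17 -0.09  0.25]
[-7.34230852e-02  2.21928838e-01  1.93601670e+00  5.43790744e-05
  9.77263571e-01  1.19177977e+00] [-1.10635468e-03 -4.60421455e+01 -3.34262502e+01  4.45397614e-03
 -7.72002479e-02  1.09824596e-03]
t 9.65 tcp [ 0.5857 -0.0181  0.1107] w 0.167 F [-0.   0.6  0.7]
tool y world [ 0.301 -0.954  0.002] z [-0.954 -0.301 -0.006] tilt fix(tool) [-0.     -0.0062 -0.0024]
delta tool cm [ 0.16 -0.09  0.26]
```

View pics/s7.png

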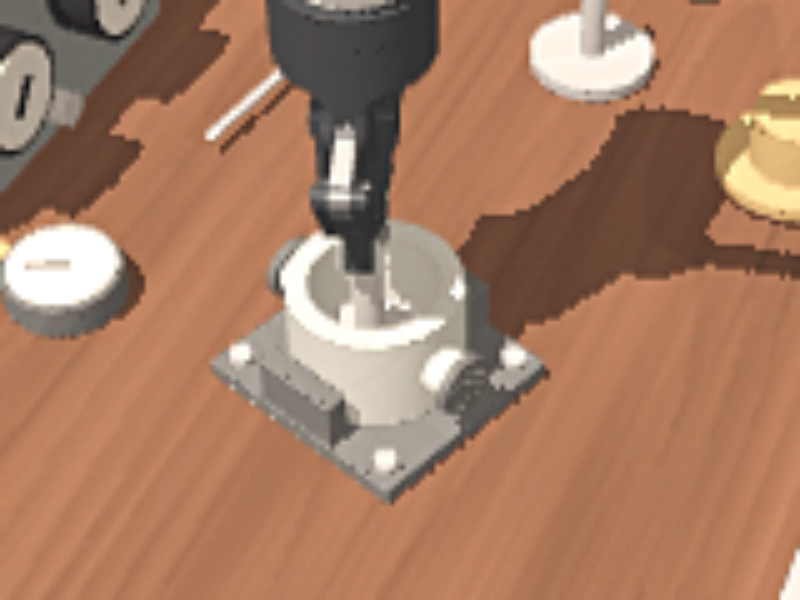

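View pics/w7.png

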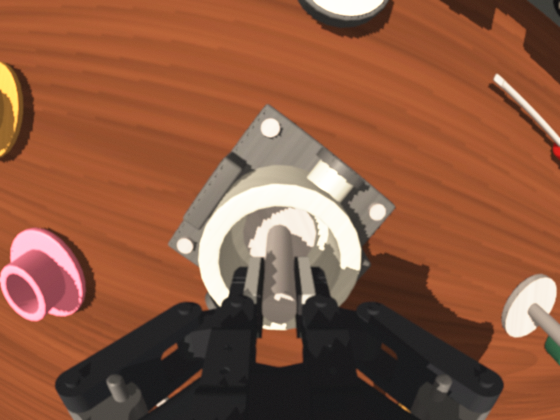

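Call:
arm_command([
  [[0,0,0,0,0,0,0],[0,0,0,0,0,0,0]],
])

```text
time: 9.85
tool_pos: [0.5858, -0.0181, 0.1106]
tcp_rot: [2.063, 0.315, -2.049]
wrist_force: [-0.6, 0.2, 1.5]
width: 0.166
```

Call:
arm_command([
  [[0,-0.006,-0.002,0.05,-0.05,0.2,0],[0,0,0,0,0,0,0]],
])

```text
time: 10.05
tool_pos: [0.5847, -0.0183, 0.1107]
tcp_rot: [2.059, 0.316, -2.054]
wrist_force: [-1.0, 0.5, -0.2]
width: 0.17
```

Call:
arm_command([
  [[0,0,0,0.15,0,0,0]],
])

```text
time: 10.15
tool_pos: [0.5851, -0.0183, 0.1106]
tcp_rot: [2.059, 0.316, -2.054]
wrist_force: [-4.5, 0.5, 15.3]
width: 0.169
```

It made contact at the expected height (TCP 0.1106, +15 N), so the disc is on the floor. I'll ease off and release.

Call:
arm_command([
  [[0,0,0,-0.05,0,0,0],[0,0,0,0,0,0,0]],
])

```text
time: 10.35
tool_pos: [0.5845, -0.0183, 0.1107]
tcp_rot: [2.058, 0.316, -2.055]
wrist_force: [-0.4, -0.7, -2.1]
width: 0.169
```

```bash
python3 -c "
from h import *
plan((.583,-.018,.1106))"
```

```text
t 10.35 tcp [ 0.5845 -0.0183  0.1107] w 0.169 F [-0.4 -0.7 -2.1]
tool y world [ 0.301 -0.954  0.001] z [-0.954 -0.301 -0.001] tilt fix(tool) [-0.     -0.0014 -0.0009]
delta tool cm [ 0.01 -0.07  0.13]
```

Call:
arm_command([
  [[0,0,0,0.02,0,0,0.22],[0,0,0,0,0,0,0.25],[0,0,0,0,0,0,0.35],[0,0,0,0,0,0,0.5],[0,0,0,0,0,0,0.6]],
])

```text
time: 10.85
tool_pos: [0.584, -0.0183, 0.1096]
tcp_rot: [2.057, 0.316, -2.056]
wrist_force: [1.2, 0.8, -0.1]
width: 0.602
```

```bash
python3 -c "
from h import *
plan((.583,-.018,.1106))
p,d=bot.read_camera('wrist');cv2.imwrite('pics/w8.png',p)"
```

```text
t 10.85 tcp [ 0.584  -0.0183  0.1096] w 0.602 F [ 1.2  0.8 -0.1]
tool y world [ 0.301 -0.954  0.001] z [-0.954 -0.301 -0.   ] tilt fix(tool) [-0.     -0.0003 -0.0006]
delta tool cm [-0.1  -0.06  0.09]
```

View pics/w8.png

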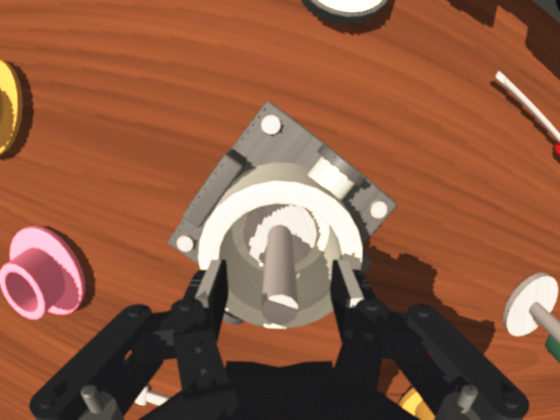

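The valve stands freely and upright in the bore, stem top at (281,302). Raising the tool.

Call:
arm_command([
  [[0,0,0,-0.7,0,0,0.7],[0,0,0,-1,0,0,0.8],[0,0,0,-1.5,0,0,0.9],[0,0,0,-2,0,0,1],[0,0,0,-2,0,0,1],[0,0,0,-2,0,0,1]],
])

```text
time: 11.5
tool_pos: [0.5826, -0.0182, 0.2067]
tcp_rot: [2.054, 0.317, -2.06]
wrist_force: [-0.3, 0.1, 0.1]
width: 0.997
```

```bash
python3 -c "
from h import *
plan((.6065,.2645,.20))
for n in ('side','scene'):
  p,d=bot.read_camera(n);np.savez(f'pics/{n}9.npz',p=p,d=d)
  W=cloud(n,d).reshape(-1,3);W=W[np.isfinite(W[:,2])]
  k=W[(np.hypot(W[:,0]-.583,W[:,1]+.018)<.03)&(W[:,2]>.085)&(W[:,2]<.125)]
  print(n,len(k),k.mean(0) if len(k) else '', k[:,2].max() if len(k) else '', fitc(k,.008) if len(k)>4 else '')
  if n=='side':cv2.imwrite('pics/s9.png',cv2.resize(p[120:240,180:340],(800,600)))
"
```

```text
t 11.5 tcp [ 0.5826 -0.0182  0.2067] w 0.997 F [-0.3  0.1  0.1]
tool y world [ 0.301 -0.954 -0.001] z [-0.954 -0.301  0.003] tilt fix(tool) [-0.      0.0031  0.0008]
delta tool cm [  0.65 -26.24 -10.79]
side 82 [ 0.58104572 -0.01445973  0.10672668] 0.12151000620166386 [ 0.58323423 -0.01879571]
scene 106 [ 0.58785157 -0.01511329  0.10509527] 0.11978086832570167 [ 0.58366764 -0.0172626 ]
```

View pics/s9.png

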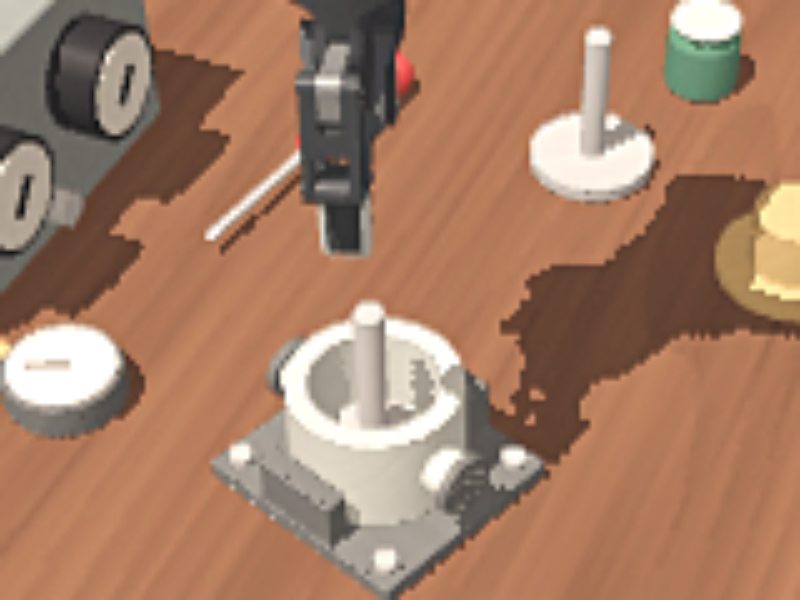

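The valve stands upright, its stem top about 0.12 m up and at (0.583,-0.018), which matches the bore centre. On to the bonnet.

Call:
arm_command([
  [[0,0,0,-0.1,-3,-1.2,1],[0,0,0,-0.1,-4,-1.6,1],[0,0,0,-0.1,-4,-1.6,1],[0,0,0,-0.1,-4,-1.6,1],[0,0,0,-0.1,-4,-1.6,1],[0,0,0,-0.1,-4,-1.7,1],[0,0,0,-0.1,-3,-1.2,1],[0,0,0,0,0,0,1],[0,0,0,0,0,0,1]],
])

```text
time: 12.5
tool_pos: [0.6085, 0.2702, 0.2196]
tcp_rot: [2.067, 0.31, -2.048]
wrist_force: [0.3, -0.7, -0.3]
width: 1.0
```

```bash
python3 -c "
from h import *
plan((.6065,.2645,.10))
i=bot.camera_info('wrist')
p,d=bot.read_camera('wrist');cv2.imwrite('pics/w10.png',p)"
```

```text
t 12.5 tcp [0.6085 0.2702 0.2196] w 1.0 F [ 0.3 -0.7 -0.3]
tool y world [ 0.297 -0.955  0.004] z [-0.955 -0.298 -0.009] tilt fix(tool) [-0.     -0.0089 -0.0044]
delta tool cm [11.96  0.43  0.47]
```

View pics/w10.png

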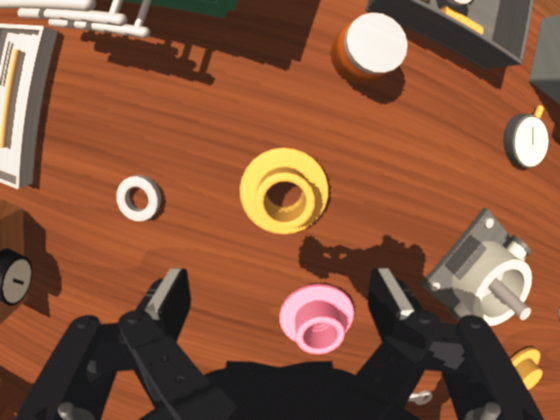

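The wrist view shows the brass bonnet, hub top ring centred near (285,197) with the bench visible through the hole, flange centred near (284,187). The pink one is at (317,320).

```bash
python3 -c "
from h import *
i=bot.camera_info('wrist')
p=cv2.imread('pics/w10.png')
h=cv2.cvtColor(p,cv2.COLOR_BGR2HSV);m=cv2.inRange(h,(18,110,60),(34,255,255));m[:140]=0;m[250:]=0;m[:,:220]=0;m[:,350:]=0
c=max(cv2.findContours(m,0,1)[0],key=cv2.contourArea)[:,0]
P=np.array([fray(i,u,v,.016)[:2] for u,v in c if v<205]);f=fitc(P);print('flange',f,abs(np.hypot(*(P-f[:2]).T)-f[2]).max())
P=np.array([fray(i,u,v,.052)[:2] for u,v in c if v>218]);f=fitc(P,.028);print('hub low edge',f)
print('hub top guess',fray(i,285,197,.052))
cv2.imwrite('pics/w10c.png',cv2.resize(p[130:250,220:350],(780,720))[:600])
plan((.6065,.2645,.1))
"
```

```text
flange [0.59033746 0.26276287 0.04521563] 0.016240473733414973
hub low edge [0.60162687 0.26515622]
hub top guess [0.61036497 0.26402671 0.052     ]
t 12.55 tcp [0.6085 0.27   0.2197] w 1.001 F [0.6 0.2 0.9]
tool y world [ 0.297 -0.955  0.004] z [-0.955 -0.297 -0.009] tilt fix(tool) [ 0.     -0.0091 -0.0038]
delta tool cm [11.96  0.42  0.46]
```

View pics/w10c.png

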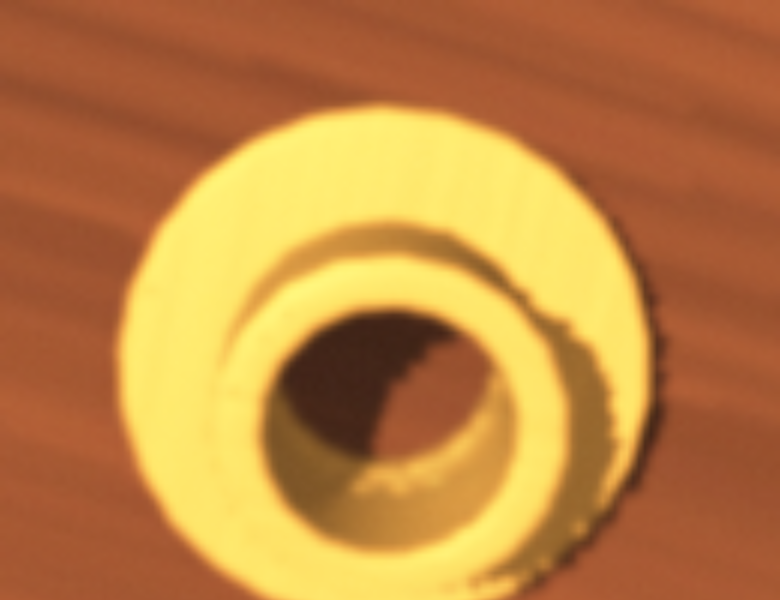

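The enlarged crop confirms brass, open right through. The hole's top edge is centred at crop (390,430), which is picture pixel (285,201.7).

```bash
python3 -c "
from h import *
i=bot.camera_info('wrist')
print(fray(i,285,201.7,.052))
f=lambda x,y:fray(i,220+x/6,130+y/6,.052)
print(f(263,430),f(517,430),f(390,308),f(390,552))
c=np.array([.607,.2645,.1]);plan(c)
"
```

```text
[0.6060655  0.26267277 0.052     ]
[0.60033656 0.28141721 0.052     ] [0.61189557 0.24389689 0.052     ] [0.62446872 0.26846219 0.052     ] [0.58705921 0.25667777 0.052     ]
t 12.55 tcp [0.6085 0.27   0.2197] w 1.001 F [0.6 0.2 0.9]
tool y world [ 0.297 -0.955  0.004] z [-0.955 -0.297 -0.009] tilt fix(tool) [ 0.     -0.0091 -0.0038]
delta tool cm [11.97  0.43  0.42]
```

Call:
arm_command([
  [[0,-0.009,-0.004,0,0.55,0.4,1],[0,0,0,2,0,0,1],[0,0,0,2.5,0,0,1],[0,0,0,2.5,0,0,1],[0,0,0,2,0,0,1],[0,0,0,1.5,0,0,1],[0,0,0,1,0,0,1],[0,0,0,0,0,0,1],[0,0,0,0,0,0,1]],
])

```text
time: 13.45
tool_pos: [0.6079, 0.2488, 0.1035]
tcp_rot: [2.066, 0.297, -2.067]
wrist_force: [0.1, 0.5, 1.0]
width: 1.0
```

```bash
python3 -c "
from h import *
plan((.6063,.2637,.041))
i=bot.camera_info('wrist')
p,d=bot.read_camera('wrist');cv2.imwrite('pics/w11.png',p)"
```

```text
t 13.45 tcp [0.6079 0.2488 0.1035] w 1.0 F [0.1 0.5 1. ]
tool y world [ 0.284 -0.959  0.002] z [-0.959 -0.284  0.   ] tilt fix(tool) [ 0.      0.0004 -0.0017]
delta tool cm [ 6.25 -1.49 -0.28]
```

View pics/w11.png

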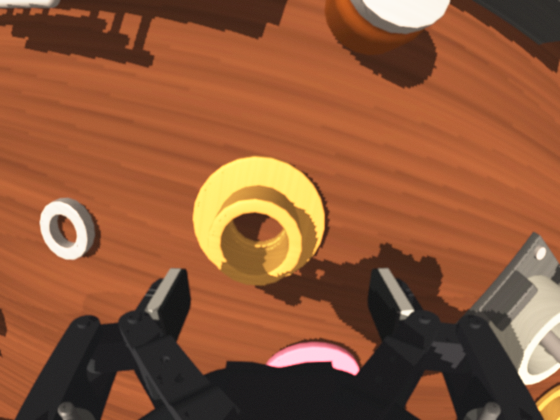

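The hub is left of the jaw centre, at (259,235) against 280. The TCP reading agrees with a 1.5 cm drift. I'll correct that before going down.

Call:
arm_command([
  [[0,0,0,0,-1.5,-0.28,1],[0,0,0,0,0,0,1],[0,0,0,1,0,0,1],[0,0,0,1,0,0,1],[0,0,0,0,0,0,1]],
])

```text
time: 14.0
tool_pos: [0.6085, 0.2676, 0.0862]
tcp_rot: [2.073, 0.301, -2.059]
wrist_force: [-0.5, -0.4, -0.9]
width: 1.002
```

```bash
python3 -c "
from h import *
plan((.6063,.2637,.041))
i=bot.camera_info('wrist')
p,d=bot.read_camera('wrist');cv2.imwrite('pics/w12.png',p)"
```

```text
t 14.0 tcp [0.6085 0.2676 0.0862] w 1.002 F [-0.5 -0.4 -0.9]
tool y world [ 0.285 -0.958  0.001] z [-0.958 -0.285 -0.007] tilt fix(tool) [-0.     -0.0068 -0.0009]
delta tool cm [4.52 0.31 0.35]
```

View pics/w12.png

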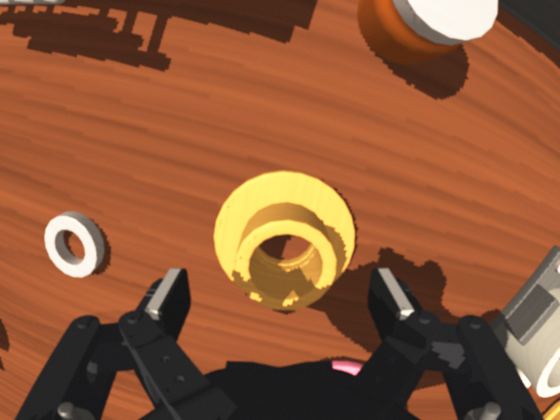

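The hub is at x≈286 in the picture, about 3 mm right of centre, which agrees with the computed +0.3 cm.

Call:
arm_command([
  [[0,-0.007,0,0,0.3,0.35,1],[0,0,0,0.8,0,0,1],[0,0,0,0.8,0,0,1],[0,0,0,0.8,0,0,1],[0,0,0,0.6,0,0,1],[0,0,0,0,0,0,1]],
])

```text
time: 14.65
tool_pos: [0.6057, 0.2626, 0.0534]
tcp_rot: [2.065, 0.299, -2.068]
wrist_force: [0.0, 0.0, -0.3]
width: 1.0
```

```bash
python3 -c "
from h import *
plan((.6063,.2637,.041))
i=bot.camera_info('wrist')
p,d=bot.read_camera('wrist');cv2.imwrite('pics/w13.png',p)"
```

```text
t 14.65 tcp [0.6057 0.2626 0.0534] w 1.0 F [ 0.   0.  -0.3]
tool y world [ 0.285 -0.959  0.001] z [-0.959 -0.285  0.002] tilt fix(tool) [-0.      0.0016 -0.001 ]
delta tool cm [ 1.24 -0.09 -0.09]
```

View pics/w13.png

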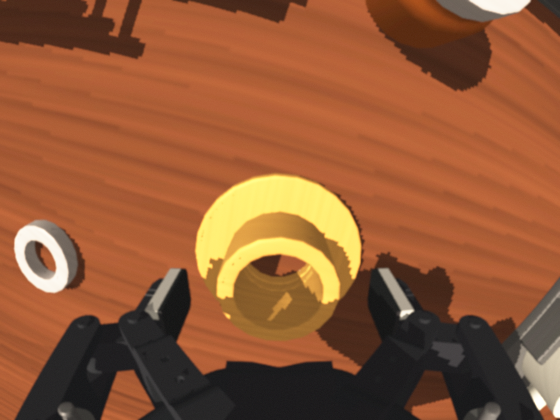

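Call:
arm_command([
  [[0,0,0,0.5,-0.1,-0.1,1],[0,0,0,0.4,0,0,1],[0,0,0,0.25,0,0,1],[0,0,0,0,0,0,1]],
])

```text
time: 15.1
tool_pos: [0.6073, 0.2644, 0.0419]
tcp_rot: [2.067, 0.299, -2.066]
wrist_force: [0.9, -0.6, -0.9]
width: 0.997
```

```bash
python3 -c "
from h import *
plan((.6063,.2637,.041))"
```

```text
t 15.1 tcp [0.6073 0.2644 0.0419] w 0.997 F [ 0.9 -0.6 -0.9]
tool y world [ 0.285 -0.959  0.001] z [-0.959 -0.285 -0.   ] tilt fix(tool) [-0.     -0.0002 -0.0009]
delta tool cm [0.09 0.04 0.12]
```

Call:
arm_command([
  [[0,0,0,0,0,0.1,0.8],[0,0,0,0,0,0,0],[0,0,0,0,0,0,0],[0,0,0,0,0,0,0],[0,0,0,0,0,0,0]],
], newtons=60)

```text
time: 15.6
tool_pos: [0.6068, 0.2644, 0.0427]
tcp_rot: [2.068, 0.3, -2.064]
wrist_force: [0.3, -0.3, -0.6]
width: 0.637
```

```bash
python3 -c "
from h import *
plan((.6063,.2637,.041))"
```

```text
t 15.6 tcp [0.6068 0.2644 0.0427] w 0.637 F [ 0.3 -0.3 -0.6]
tool y world [ 0.285 -0.959  0.001] z [-0.959 -0.285 -0.002] tilt fix(tool) [ 0.     -0.0019 -0.0007]
delta tool cm [0.17 0.05 0.07]
```

Call:
arm_command([
  [[0,0,0,-0.5,0,0,0],[0,0,0,-1,0,0,0],[0,0,0,-2,0,0,0],[0,0,0,-2.5,0,0,0],[0,0,0,-2.5,0,0,0],[0,0,0,-2.5,0,0,0],[0,0,0,-2.5,0,0,0],[0,0,0,-2,0,0,0],[0,0,0,-1,0,0,0],[0,0,0,0,0,0,0]],
])

```text
time: 16.6
tool_pos: [0.6012, 0.2624, 0.2112]
tcp_rot: [2.053, 0.296, -2.077]
wrist_force: [1.0, -0.3, -4.4]
width: 0.633
```

```bash
python3 -c "
from h import *
plan((.583,-.018,.205))
p,d=bot.read_camera('wrist');cv2.imwrite('pics/w14.png',p)"
```

```text
t 16.6 tcp [0.6012 0.2624 0.2112] w 0.633 F [ 1.  -0.3 -4.4]
tool y world [ 0.285 -0.959  0.002] z [-0.959 -0.285  0.012] tilt fix(tool) [ 0.      0.0123 -0.0018]
delta tool cm [ 0.79 26.36  9.72]
```

View pics/w14.png

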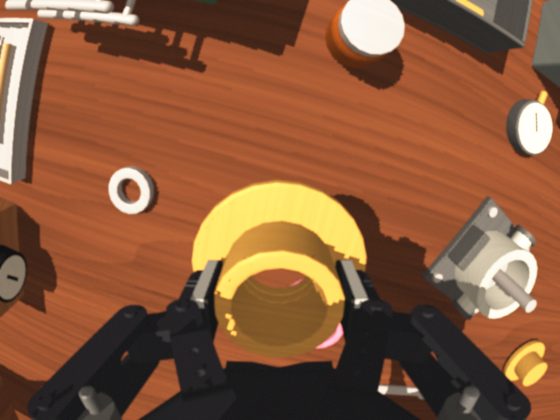

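The bonnet is held centrally between the pads and lies level. Carrying it to the body.

Call:
arm_command([
  [[0,0.012,0,-0.2,1.5,0.5,0],[0,0.003,0,-0.2,3,1.1,0],[0,0.003,0,-0.2,4,1.5,0],[0,0.003,0,-0.2,4,1.5,0],[0,0.003,0,-0.2,4,1.5,0],[0,0.003,0,-0.2,4,1.5,0],[0,0.003,0,-0.1,3,1.1,0],[0,0,0,-0.1,1.8,0.6,0],[0,0,0,0,0,0,0],[0,0,0,0,0,0,0]],
])

```text
time: 17.65
tool_pos: [0.5705, -0.023, 0.2074]
tcp_rot: [2.056, 0.3, -2.075]
wrist_force: [0.3, -0.3, -4.8]
width: 0.63
```

```bash
python3 -c "
from h import *
plan((.583,-.018,.195))
p,d=bot.read_camera('wrist');cv2.imwrite('pics/w15.png',p)"
```

```text
t 17.65 tcp [ 0.5705 -0.023   0.2074] w 0.63 F [ 0.3 -0.3 -4.8]
tool y world [ 0.286 -0.958  0.   ] z [-0.958 -0.286  0.009] tilt fix(tool) [ 0.      0.0091 -0.0002]
delta tool cm [ 1.23 -0.12 -1.35]
```

View pics/w15.png

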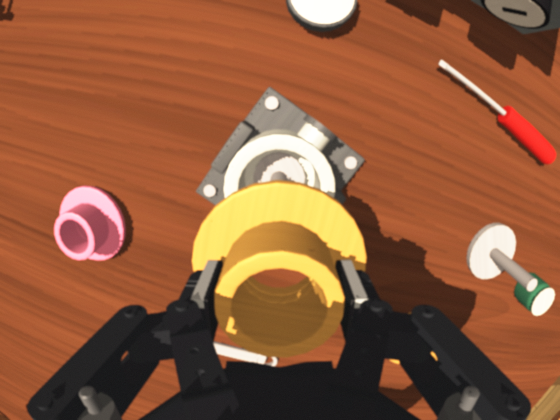

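Call:
arm_command([
  [[0,0.009,0,0,-0.1,-1.35,0],[0,0,0,0,0,0,0],[0,0,0,0,0,0,0]],
])

```text
time: 18.0
tool_pos: [0.5838, -0.0152, 0.2059]
tcp_rot: [2.063, 0.306, -2.065]
wrist_force: [0.5, 0.6, -3.2]
width: 0.637
```

```bash
python3 -c "
from h import *
plan((.5835,-.018,.195))
for n in ('scene','side'):
  p,d=bot.read_camera(n);np.savez(f'pics/{n}16.npz',p=p,d=d)
  W=cloud(n,d).reshape(-1,3)
  h=cv2.cvtColor(p,cv2.COLOR_BGR2HSV);m=cv2.inRange(h,(15,90,60),(38,255,255)).reshape(-1)>0
  W=W[m&np.isfinite(W[:,2])];W=W[np.hypot(W[:,0]-.583,W[:,1]+.018)<.08]
  fl=W[(W[:,2]<.19)&(W[:,2]>.155)];print(n,len(W),np.percentile(W[:,2],[0,2,50,98]).round(3),(fl.min(0)+fl.max(0))/2,fl.max(0)-fl.min(0))
  u,v=(245,225) if n=='scene' else (256,180)
  cv2.imwrite(f'pics/{n}16.png',cv2.resize(p[v-60:v+60,u-80:u+80],(640,480)))
plan((.5835,-.018,.195))
"
```

```text
t 18.0 tcp [ 0.5838 -0.0152  0.2059] w 0.637 F [ 0.5  0.6 -3.2]
tool y world [ 0.289 -0.957 -0.001] z [-0.957 -0.289  0.001] tilt fix(tool) [-0.      0.0011  0.0008]
delta tool cm [1.09 0.26 0.11]
scene 1201 [0.17  0.173 0.19  0.216] [ 0.59278699 -0.01307493  0.18008149] [0.07466884 0.09125967 0.01975517]
side 607 [0.172 0.175 0.181 0.217] [ 0.58230925 -0.01309919  0.1809609 ] [0.09139454 0.08948053 0.01791349]
t 18.1 tcp [ 0.5838 -0.0153  0.2061] w 0.634 F [ 0.  -0.1 -3.9]
tool y world [ 0.289 -0.957 -0.001] z [-0.957 -0.289  0.001] tilt fix(tool) [-0.      0.0005  0.0007]
delta tool cm [1.11 0.25 0.11]
```

View pics/scene16.png

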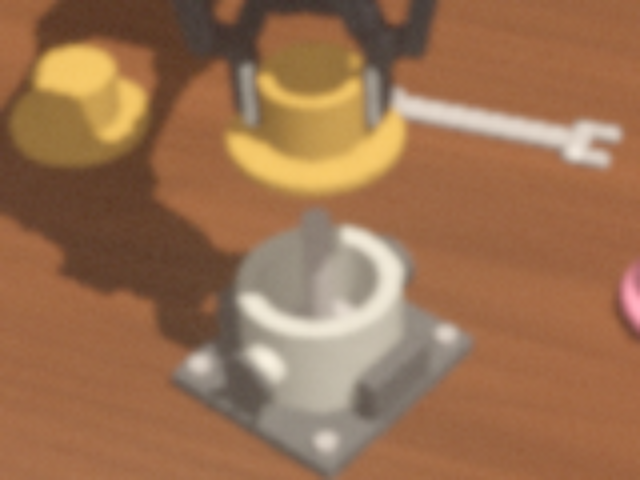

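View pics/side16.png

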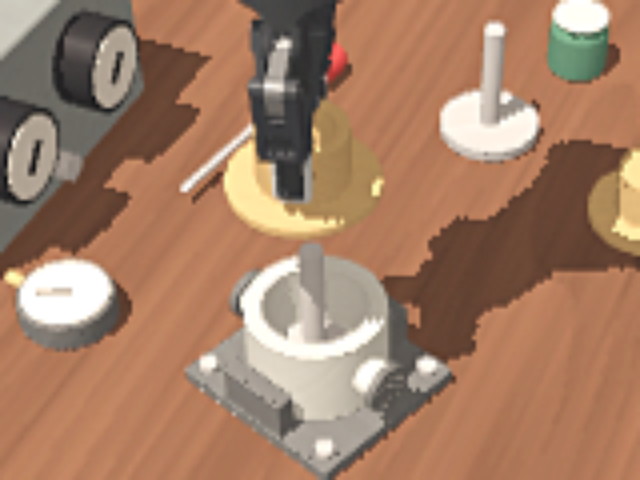

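Both views show the bonnet level over the stem, about 3–4 mm too far +y. Correcting that and starting to lower.

Call:
arm_command([
  [[0,0,0,0,0.3,0.18,0],[0,0,0,0,0,0,0],[0,0,0,1,0,0,0],[0,0,0,1,0,0,0],[0,0,0,1,0,0,0],[0,0,0,0,0,0,0]],
])

```text
time: 18.7
tool_pos: [0.5824, -0.0183, 0.1733]
tcp_rot: [2.062, 0.307, -2.065]
wrist_force: [-0.2, -0.3, -4.7]
width: 0.638
```

```bash
python3 -c "
from h import *
plan((.583,-.0187,.1067))"
```

```text
t 18.7 tcp [ 0.5824 -0.0183  0.1733] w 0.638 F [-0.2 -0.3 -4.7]
tool y world [ 0.29  -0.957 -0.001] z [-0.957 -0.29   0.001] tilt fix(tool) [0.     0.0011 0.0007]
delta tool cm [ 6.66  0.06 -0.06]
```

Call:
arm_command([
  [[0,0,0,0.9,0.05,-0.05,0],[0,0,0,0.9,0,0,0],[0,0,0,0.9,0,0,0],[0,0,0,0.9,0,0,0],[0,0,0,0,0,0,0]],
])

```text
time: 19.2
tool_pos: [0.5823, -0.0188, 0.1329]
tcp_rot: [2.061, 0.307, -2.067]
wrist_force: [-0.9, 0.1, -4.3]
width: 0.635
```

```bash
python3 -c "
from h import *
plan((.583,-.0187,.1067))
for n in ('scene','side'):
  p,d=bot.read_camera(n)
  u,v=(245,225) if n=='scene' else (256,180)
  cv2.imwrite(f'pics/{n}17.png',cv2.resize(p[v-60:v+60,u-80:u+80],(640,480)))
"
```

```text
t 19.2 tcp [ 0.5823 -0.0188  0.1329] w 0.635 F [-0.9  0.1 -4.3]
tool y world [ 0.29  -0.957 -0.001] z [-0.957 -0.29   0.003] tilt fix(tool) [0.     0.0029 0.0015]
delta tool cm [ 2.62  0.02 -0.07]
```

View pics/scene17.png

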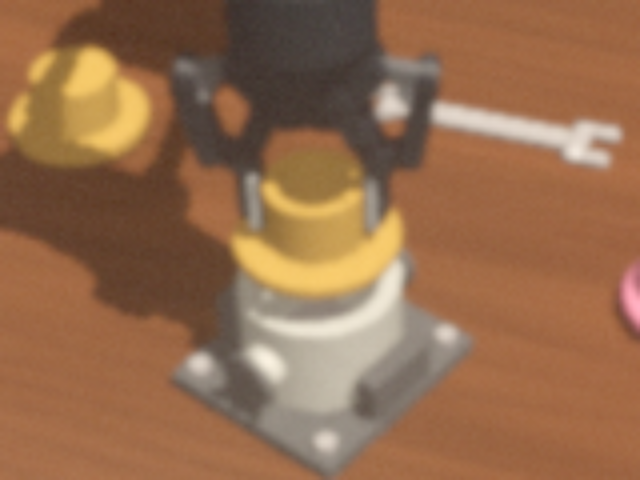

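View pics/side17.png

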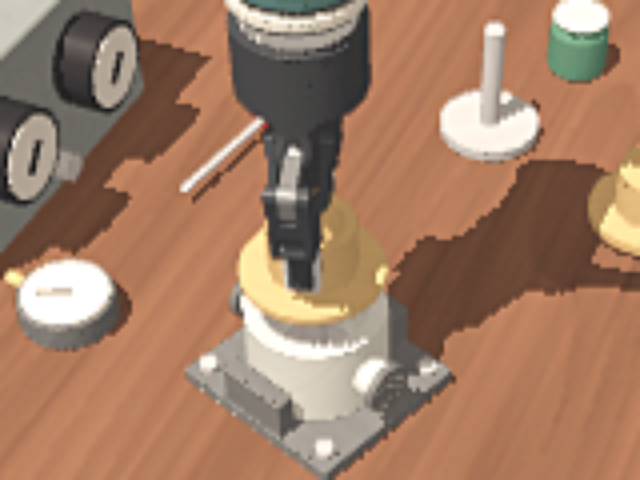

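Both views show the flange concentric with the rim, with a gap of about 2.5 cm. The stem is inside the hole. Lowering on, slowly.

Call:
arm_command([
  [[0,0.003,0.001,0.5,0,-0.05,0],[0,0,0,0.5,0,0,0],[0,0,0,0.5,0,0,0],[0,0,0,0.4,0,0,0],[0,0,0,0,0,0,0]],
])

```text
time: 19.8
tool_pos: [0.5854, -0.0187, 0.1157]
tcp_rot: [2.069, 0.305, -2.057]
wrist_force: [0.2, -0.3, -4.8]
width: 0.635
```

```bash
python3 -c "
from h import *
plan((.583,-.0187,.1067))"
```

```text
t 19.8 tcp [ 0.5854 -0.0187  0.1157] w 0.635 F [ 0.2 -0.3 -4.8]
tool y world [ 0.29  -0.957  0.002] z [-0.957 -0.29  -0.006] tilt fix(tool) [ 0.     -0.0059 -0.0018]
delta tool cm [ 0.9  -0.07  0.23]
```

Call:
arm_command([
  [[0,-0.005,-0.001,0.2,-0.05,0.2,0],[0,0,0,0.2,0,0,0],[0,0,0,0.2,0,0,0],[0,0,0,0,0,0,0]],
])

```text
time: 20.2
tool_pos: [0.5833, -0.0188, 0.1093]
tcp_rot: [2.064, 0.305, -2.062]
wrist_force: [0.7, 1.1, -3.9]
width: 0.634
```

```bash
python3 -c "
from h import *
plan((.583,-.0187,.1067))"
```

```text
t 20.2 tcp [ 0.5833 -0.0188  0.1093] w 0.634 F [ 0.7  1.1 -3.9]
tool y world [ 0.29  -0.957  0.001] z [-0.957 -0.29  -0.001] tilt fix(tool) [-0.     -0.0006 -0.0008]
delta tool cm [ 0.26 -0.02  0.02]
```

Call:
arm_command([
  [[0,0,0,0.12,0,0,0],[0,0,0,0.1,0,0,0],[0,0,0,0,0,0,0]],
])

```text
time: 20.5
tool_pos: [0.5836, -0.0189, 0.1072]
tcp_rot: [2.064, 0.305, -2.062]
wrist_force: [-0.6, 0.2, -4.0]
width: 0.635
```

Call:
arm_command([
  [[0,0,0,0.1,0,0,0]],
])

```text
time: 20.6
tool_pos: [0.5838, -0.0189, 0.1067]
tcp_rot: [2.065, 0.305, -2.061]
wrist_force: [-2.1, -0.2, 5.4]
width: 0.638
```

Call:
arm_command([
  [[0,0,0,0.1,0,0,0]],
])

```text
time: 20.7
tool_pos: [0.5838, -0.0189, 0.1067]
tcp_rot: [2.065, 0.305, -2.061]
wrist_force: [-5.6, 1.0, 6.4]
width: 0.633
```

Contact came at the predicted TCP height of 0.1067, with the force turning upward. Releasing.

Call:
arm_command([
  [[0,0,0,0,0,0,0],[0,0,0,0,0,0,0.67],[0,0,0,0,0,0,0.75],[0,0,0,0,0,0,1],[0,0,0,0,0,0,1],[0,0,0,0,0,0,1]],
])

```text
time: 21.3
tool_pos: [0.5868, -0.0191, 0.1089]
tcp_rot: [2.071, 0.303, -2.054]
wrist_force: [-0.2, 0.4, 0.9]
width: 1.001
```

```bash
python3 -c "
from h import *
plan((.583,-.0187,.1067))
p,d=bot.read_camera('wrist');cv2.imwrite('pics/w18.png',p)"
```

```text
t 21.3 tcp [ 0.5868 -0.0191  0.1089] w 1.001 F [-0.2  0.4  0.9]
tool y world [ 0.29  -0.957  0.004] z [-0.957 -0.29  -0.008] tilt fix(tool) [-0.     -0.0079 -0.0035]
delta tool cm [ 0.22 -0.15  0.35]
```

View pics/w18.png

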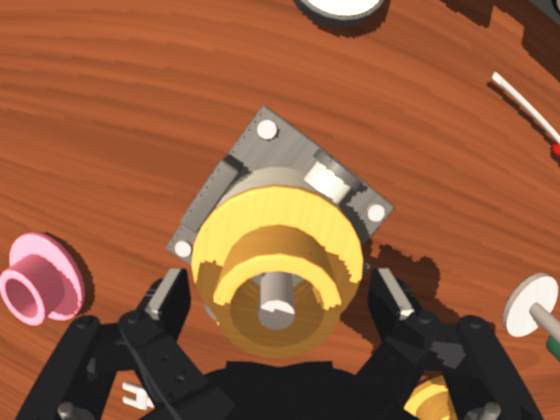

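The jaws are clear on both sides of the hub and the stem is visible inside the hole. Retreating straight up.

Call:
arm_command([
  [[0,0,0,-0.5,0,0,1],[0,0,0,-1,0,0,1],[0,0,0,-1.5,0,0,1],[0,0,0,-2,0,0,1],[0,0,0,-2.5,0,0,1],[0,0,0,-2.5,0,0,1],[0,0,0,-2,0,0,1],[0,0,0,-1,0,0,1],[0,0,0,0,0,0,1]],
])

```text
time: 22.25
tool_pos: [0.5866, -0.019, 0.2529]
tcp_rot: [2.077, 0.302, -2.047]
wrist_force: [0.7, 0.6, -0.2]
width: 1.003
```

```bash
python3 -c "
from h import *
plan((.583,-.018,.23))
for n in ('scene','side'):
  p,d=bot.read_camera(n);W=cloud(n,d).reshape(-1,3)
  h=cv2.cvtColor(p,cv2.COLOR_BGR2HSV);m=cv2.inRange(h,(15,90,60),(38,255,255)).reshape(-1)>0
  V=W[np.isfinite(W[:,2])];W=W[m&np.isfinite(W[:,2])];W=W[np.hypot(W[:,0]-.583,W[:,1]+.018)<.06]
  q=np.hypot(W[:,0]-.583,W[:,1]+.018)
  fl=W[(q>.033)&(W[:,2]<.09)&(W[:,2]>.074)];print(n,'flange top z',np.percentile(fl[:,2],[5,50,95]).round(4),'c',((fl.min(0)+fl.max(0))/2).round(4))
  A=np.c_[fl[:,:2],np.ones(len(fl))];print('  slope',np.linalg.lstsq(A,fl[:,2],rcond=None)[0][:2].round(3))
  hb=W[W[:,2]>.11];print('  hub',((hb.min(0)+hb.max(0))/2).round(4),np.median(hb[:,2]).round(4))
  st=V[(np.hypot(V[:,0]-.583,V[:,1]+.018)<.012)&(V[:,2]>.105)&(V[:,2]<.13)];print('  stem',st.mean(0).round(4),st[:,2].max().round(4))
  u,v=(245,235) if n=='scene' else (256,195)
  cv2.imwrite(f'pics/{n}19.png',cv2.resize(p[v-50:v+50,u-60:u+60],(720,600),interpolation=cv2.INTER_CUBIC))
"
```

```text
t 22.25 tcp [ 0.5866 -0.019   0.2529] w 1.003 F [ 0.7  0.6 -0.2]
tool y world [ 0.29  -0.957  0.006] z [-0.957 -0.29  -0.014] tilt fix(tool) [ 0.     -0.0138 -0.0058]
delta tool cm [ 2.28 -0.21  0.34]
scene flange top z [0.0759 0.0792 0.0812] c [ 0.5878 -0.0171  0.0784]
  slope [-0.012 -0.002]
  hub [ 0.5847 -0.0158  0.3259] 0.1149
  stem [ 0.5868 -0.0152  0.1143] 0.1206
side flange top z [0.0777 0.0806 0.0828] c [ 0.5828 -0.0168  0.0797]
  slope [ 0.007 -0.013]
  hub [ 0.5838 -0.018   0.3078] 0.1147
  stem [ 0.5817 -0.0156  0.1155] 0.1217
```

View pics/scene19.png

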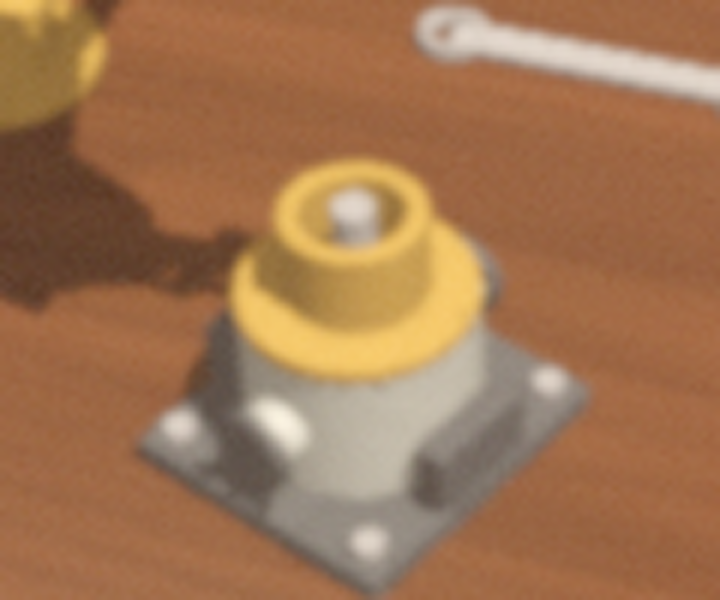

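View pics/side19.png

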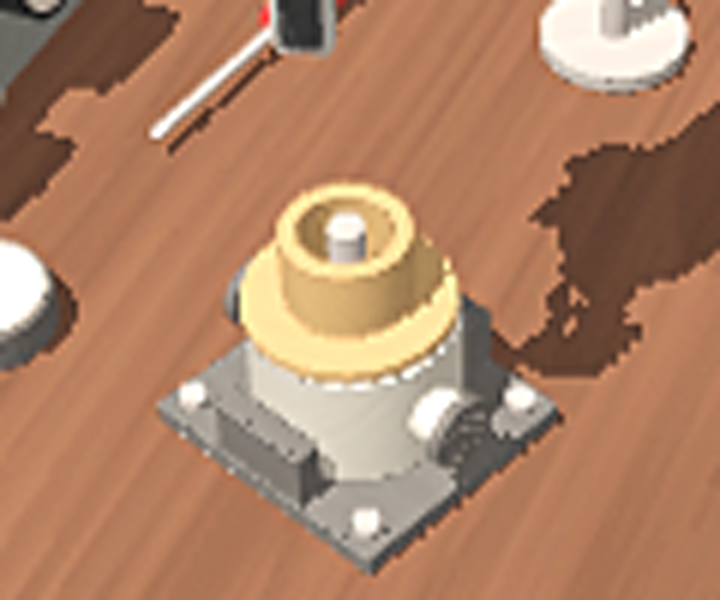

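Both views show the bonnet flat on the rim (flange top at z≈80 mm, no slope) and roughly concentric, with the stem upright in the hole. The stem top is at crop (353,205) in the scene view and (346,225) in the side view. The gripper is clear, so I'm handing the job in.

```bash
python3 -c "
from workcell import bot
s=bot.read_state();print(s['time'],s['joint_vel'].round(3));print(bot.finish_job())"
```

```text
22.35 [-0.001  0.022  0.03   0.002 -0.001  0.001]
the job is handed in; nothing more can be done
None
```

The poppet valve is standing upright on the bore floor and the open brass bonnet is seated over its stem. I handed the job in at 22.4 s of the 64 s allowed.

- **Valve:** I lowered the 48 mm disc valve until it touched the floor at the predicted height and released it there. Before the bonnet went on, its stem measured (0.583, −0.018), which matches the bore centre to about 1 mm.
- **Bonnet:** I lowered it over the stem until the flange touched the rim at the predicted height, then released it and raised the gripper clear.
- **Last checks:** Both cameras put the flange top at 79–81 mm (80 expected), with a fitted slope of about 0.01 or less, which is within the noise. The hub top read about 115 mm (116 expected) and the stem top 121–122 mm (118 expected), with depth noise of a few mm.
- **Disagreements:** The two cameras differ by up to 5 mm in x on the flange centre, mainly because the scene camera sees only part of the flange. One colour-mask fit of the bonnet from the wrist camera was poor; I used the hole's edge instead. The arm drifted up to 1.5 cm during some moves, and I corrected that before each grasp and placement.
- **Forces:** The highest wrist force I read was about 16 N, when the valve touched the floor.

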